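# Tare the counter scale and show the orange carton to the camera

## Robot

A 6-joint arm with a two-finger parallel gripper is mounted at the origin on the work surface. World frame = base frame: x ahead of the robot, y to its left, z up, the work surface at z = 0. Lengths are in mm, angles in rad, forces in N, time in s.
With the tool pointing down it reaches from about 400 to 925 mm from the base axis. Payload 12.5 kg.
Tool frame: the origin (TCP) lies between the finger pads; the fingertips stand env.tip_extent ahead of it and the grasp point (between the pads) lies 11 mm behind it (env.tip_extent is the distance from the TCP to the fingertips, in mm); z points along the fingers, y is the line along which they close (so a half turn about z gives the same grasp; the last joint's range is limited). The gripper opens to 95 mm and grips with 3 to 60 N. Pads are 20 mm wide; open, the fingers measure 119 mm over their backs; the gripper's body (75 mm by 180 mm) begins 59 mm behind the grasp point.
Start: joints at [1.186, 0.491, 1.559, -0, 1.092, -0.106], TCP at [171.984, 600.889, 222.661] pointing down, gripper open.
Joint ranges: [-3.1, 3.1], [-0.84, 2.19], [0.05, 2.79], [-1.13, 4.28], [0.06, 2.93], [-2.69, 2.69]. Speed limits (rad/s): [2.22, 2.22, 2.79, 3.14, 3.14, 3.14].

## Interface

Orientations are given as [roll, pitch, yaw] about the fixed x, y, z axes, in that order (R = Rz(yaw) Ry(pitch) Rx(roll)).
In Python, from cell import env gives the robot as it stands.
- The arm moves only by the tool carry_out, never from a script. Its argument "motion" is a list of rows, each a list of 5 numbers: the shift along the tool's x, y, z in mm, then the turn about the tool's z in degrees, then the closure, from 0 (fully open) to 1 (shut). A call has 1 to 12 rows; each row shifts and turns the commanded pose from where the row before left it, along the tool's axes as they then stand; what a row does not reach is not made up. A row lasts 1/10 s, in which the tool goes at most 50 mm and 8.59 degrees, less where a joint would pass 70% of its speed; a pose out of reach is approached as far as the arm can. A call with a gripper value outside its range is refused whole. The fingers move at their own pace and stop on an object; the grip force is fixed at half the most. Time passes only in rows, so rows that do not move let the fingers close. It gives the time, the measured TCP pose, the force, the opening and the grip force at its end, in the units of the state.
- env.state(): the state, without advancing time (a new reading comes with each control period).
- env.read_camera(name): name is "scene" or "top" or "wrist"; returns a dict with "color" (400x640x3 uint8, red, green, blue), "K" (3x3 intrinsics, pixels), "R" (3x3) and "t" (3): a world point X has camera coordinates R X + t; the wrist camera has in their place "hand_eye" (4x4, takes a point from camera to tool coordinates, whose origin is the TCP and whose axes are the flange's). Camera axes: x right, y down, z forward; pixel columns grow to the right and rows downward; lengths in mm; the calibration is good to about 2 mm. The wrist camera is an equidistant fisheye: a pixel r from the principal point sees the ray r / f radians off the axis. A picture is of the moment at which its call begins: read the wrist's pose just before it. There is no depth.
- env.job_done(): hands the job in; it is judged then, once.
The state is a dict: "t": time; "joints": joint angles; "qvel": joint speeds; "tau": joint torques, N m; "eef_pos": TCP position; "tcp_rot": TCP orientation; "ft_force": force on the tool from outside, world axes, zero at the start; "moment": the same for the moment, N m; "opening": opening from 0.0 (shut) to 1.0 (fully open); "grip_force": force on a finger pad.
Only numpy, scipy, OpenCV 4.12 (cv2) and the standard library are available. Lean on these libraries where they do the work, as an engineer would, in place of code of your own. Each camera call takes 0.05 s, during which the arm holds its last target. There are 200 camera calls.

## Task

Weigh out the orange carton by difference: with all the cartons still standing in the scale's pan, press the recessed red tare key fully down with the stylus (not with the fingers) and stand the stylus back in its holder. Then lift the orange carton out and hold it up still for the inspection camera: the centre of its round label 200 mm above the counter, plumb over the red ring on the camera's foot, label squarely facing the lens, carton the right way up and so leaning back with its top away from the camera as the lens looks down at it. Finish while still holding it there with the gripper; leave the other cartons standing in the pan and the tape rolls and the cup where they are.

Things in the scene. Friction and masses are not known exactly. Their poses are not given: they have to be found in the camera images.
- scale: Counter scale, fixed, place and yaw differ. Origin on the counter under the pan's centre, z up, -x to the robot's side. Steel open pan 220 (x) x 300 (y) mm, 35 mm high; inner floor 64, rim 95 mm above the counter. In front of it (x -175 to -100 mm) a black console 270 mm wide, flat top at 45 mm, with display, white dummy keys and the red tare key.
- tare_top (a point): Centre of the top of the red tare key (15 mm across), at x -137.5, y +20 mm in the scale's frame, 40 mm above the counter when up. It sits 5 mm below the console's top in a round hole 19 mm across with a yellow rim; too small for the fingers. Its axis is vertical.
- tare (a joint): Travel of the tare key: 0 up, 0.005 (m) fully down; it counts as pressed beyond 0.004. A spring pushes it back up: about 0.8 N to start, 4.8 N fully down.
- stylus: Loose round aluminium rod 140 mm long, 30 g, barrel 12 mm across with a blue band, tip 6 mm across for 12 mm, then a cone up to 24 mm. Origin at the flat end of the tip, z from tip to top. It starts upright in the holder, tip down on the hole's floor, top about 148 mm above the counter; may lean by 2 degrees.
- holder: Dark wooden block 64 x 64 x 50 mm fixed to the counter (place differs each time) with one vertical round hole 14.5 mm across and 42 mm deep in the centre of its top. Origin at the centre of its underside, z up.
- holder_hole0 (a point): Centre of the mouth of the holder's hole, 50 mm above the counter; the hole's floor is 42 mm below it.
- carton_orange: THE CARTON TO SHOW. Loose white carton, orange round label and orange top, 40 (x) x 46 (y) x 92 (z) mm, 80 to 170 g. Origin at the centre of its underside, z to its top. The label (36 mm disc) is centred on its +x side. Starts upright in the pan, label roughly away from the robot, in one of three spots about 90 mm apart across the pan.
- carton_orange_label (a point): Centre of the orange carton's label, on its +x face: 20 mm in x and 46 mm in z from the carton's origin.
- carton_orange_back (a point): Centre of the blank side opposite the label: -20 mm in x and 46 mm in z from the carton's origin.
- carton_blue: Like the orange carton but with blue label and top; to be left standing in the pan.
- carton_green: Like the orange carton but with green label and top; to be left standing in the pan.
- stand: Grey camera stand, fixed, place and yaw differ. Origin on the counter under the centre of a printed red ring (44 mm across, with a dot) on its foot plate. Plate 8 mm thick, 130 mm wide, from 50 mm in front of the ring (-x) to 230 mm behind it (+x); steel post 18 mm thick, 205 mm behind the ring, 256 mm high.
- focus (a point): The camera's focus point: plumb over the red ring, 200 mm above the counter. The label's centre belongs here.
- camera: Camera head on the stand. Origin at the centre of the lens face, 150 mm behind the ring (stand's +x), 255 mm above the counter. Looks along its own -x axis, 20 degrees below level, at the focus point 160 mm away; y level, z picture's up. Carton shown rightly: its x, y, z point as the camera's x, y, z. Lens tube 36 mm wide, 22 long; white head behind it 70 x 56 x 50 mm.
- tape_brown: Loose roll of brown tape lying flat, 100 mm across, 48 mm high; origin at the centre of its underside. Leave alone.
- tape_red: Loose roll of red tape, same size; leave alone.
- cup: Loose paper-white cup, 76 mm across, 85 mm high; leave alone.
Mind the look-alikes: they are no part of the job. Leave any yellow look-alike of the carton_green alone.

How it is judged:
By the outcome, as a careful person would: the job done as asked, in the order asked, and still so for the second after the job is handed in, while the arm keeps its last pose, push and grip.
It also fails if it takes over 61 s, if anything falls off the work surface, if the arm or the gripper's body presses on something with over 40 N, if the wrist force passes 120 N, or if a joint passes its speed limit or range.

## Working session

There is one attempt and no reset: what is moved stays moved. The work goes in short steps, Python scripts to look and compute and a tool call to move; the robot and the scene stay as the last step left them, time stands still between calls to the robot, and variables do not carry over. Pictures are saved under pics/ and viewed, at most 10 in all, crops included, and the job is handed in when it is done.

Besides the shell and the picture viewer there is one more tool, called after "Request:" by a JSON object that holds its "method" and its "body". carry_out: Moves the arm, as the interface text tells. Its arguments: {"type":"object","properties":{"motion":{"type":"array"}},"required":["motion"]}

```bash
ls; mkdir -p pics; python3 - <<'E'
from cell import env
import cv2,numpy as np
print(env.tip_extent, env.state())
for n in ["scene","top","wrist"]:
    c=env.read_camera(n); cv2.imwrite(f"pics/{n}0.png",c["color"][:,:,::-1])
    print(n,{k:np.round(v,4).tolist() for k,v in c.items() if k!="color"})
E
```

```text
pics
8.0 {'t': 0.0, 'joints': array([ 1.18643372e+00,  4.91547394e-01,  1.55947603e+00, -5.66322635e-06,
        1.09171520e+00, -1.05611184e-01]), 'qvel': array([-0.00011009, -0.00043437,  0.00056055,  0.0018938 ,  0.00110219,
        0.00039032]), 'tau': array([ 7.42523662e-04, -6.12652087e+01, -2.58174384e+01,  6.93070795e-02,
        4.83086240e-02, -6.69045517e-05]), 'eef_pos': array([171.86308299, 600.64331898, 222.06015705]), 'tcp_rot': array([-3.14045255e+00, -1.15806839e-04,  2.86284378e+00]), 'ft_force': array([-0.87402472, -0.14260929, -0.03227758]), 'moment': array([-0.04917831,  0.0174765 , -0.02630374]), 'grip_force': 0.0, 'opening': 1.0019927776003543}
scene {'K': [[372.2505, 0.0, 320.5798], [0.0, 372.2505, 198.4347], [0.0, 0.0, 1.0]], 'R': [[-0.5657, 0.8243, -0.0207], [0.4556, 0.2916, -0.8411], [-0.6873, -0.4853, -0.5405]], 't': [386.3714, -131.7812, 1398.4866]}
top {'K': [[398.6693, 0.0, 323.8597], [0.0, 398.6693, 203.9739], [0.0, 0.0, 1.0]], 'R': [[0.0086, -0.9999, -0.0069], [-0.9844, -0.0072, -0.1761], [0.176, 0.0084, -0.9844]], 't': [-49.2459, 618.112, 1283.7702]}
wrist {'K': [[309.7069, 0.0, 320.1532], [0.0, 309.7069, 198.5711], [0.0, 0.0, 1.0]], 'hand_eye': [[0.0004, -0.9645, -0.264, 74.2529], [1.0, 0.0003, 0.0006, -0.0679], [-0.0005, -0.264, 0.9645, -162.0921], [0.0, 0.0, 0.0, 1.0]]}
```

View pics/scene0.png

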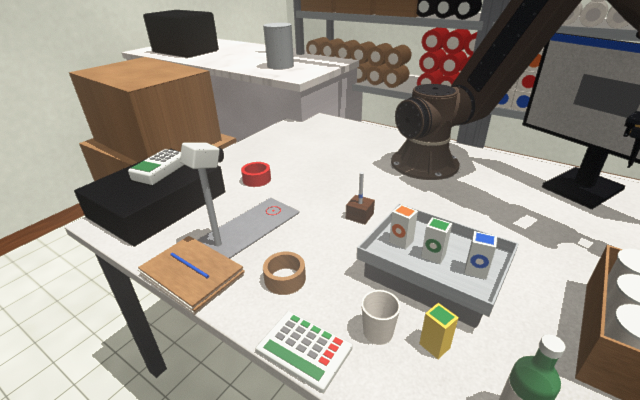

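View pics/top0.png

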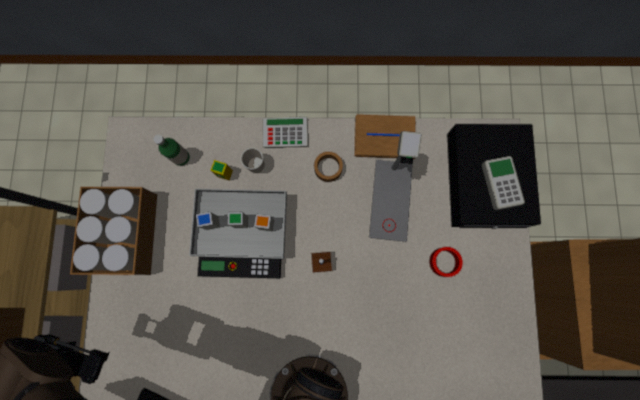

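Scene: orange carton (404,215), stylus in holder (361,190). Top: orange carton (263,221), holder (321,262), red ring (389,225), console key (232,266).
Look-alikes: for the carton, blue (204,220), green (235,219) and yellow (221,170). For the stylus, the blue pen (380,135). For the tare key, the red calculator keys (271,135) and white keys (260,267). I choose by the description and check in one crop.

```bash
cat > h.py <<'E'
from cell import env
import cv2,numpy as np
from scipy.spatial.transform import Rotation as Ro
def snap(n):
    s=env.state(); c=env.read_camera(n)
    if n=="wrist":
        T=np.eye(4); T[:3,:3]=Ro.from_euler('xyz',s["tcp_rot"]).as_matrix(); T[:3,3]=s["eef_pos"]
        M=T@c["hand_eye"]; c["Rc"]=M[:3,:3]; c["o"]=M[:3,3]
    else: c["Rc"]=c["R"].T; c["o"]=-c["R"].T@c["t"]
    c["fish"]=n=="wrist"; return c
def ray(c,px):
    K=c["K"]; u=(np.asarray(px,float).reshape(-1,2)-K[:2,2])/K[0,0]
    r=np.linalg.norm(u,axis=1,keepdims=True)+1e-12
    d=np.hstack([u/r*np.sin(r),np.cos(r)]) if c["fish"] else np.hstack([u,np.ones((len(u),1))])
    return d@c["Rc"].T
def onz(c,px,z):
    d=ray(c,px); return c["o"]+d*((z-c["o"][2])/d[:,2])[:,None]
def proj(c,X):
    p=(np.asarray(X,float).reshape(-1,3)-c["o"])@c["Rc"]; K=c["K"]
    if c["fish"]:
        n=np.linalg.norm(p[:,:2],axis=1,keepdims=True); u=p[:,:2]/n*np.arctan2(n,p[:,2:])
    else: u=p[:,:2]/p[:,2:]
    return u*K[0,0]+K[:2,2]
def mask(c,lo,hi,box=None):
    m=cv2.inRange(cv2.cvtColor(c["color"],cv2.COLOR_RGB2HSV),np.array(lo),np.array(hi))
    if box: k=np.zeros_like(m); x0,y0,x1,y1=box; k[y0:y1,x0:x1]=1; m=m*k
    return m
def blobs(m,amin=10):
    n,l,s,ce=cv2.connectedComponentsWithStats(m)
    return [(int(s[i,4]),ce[i].round(1).tolist(),s[i,:4].tolist()) for i in np.argsort(-s[1:,4])+1 if s[i,4]>=amin]
E
python3 - <<'E'
from h import *
t=snap("top"); w=snap("wrist")
a=cv2.resize(t["color"][180:290,185:415],(800,383),interpolation=cv2.INTER_CUBIC)
b=cv2.resize(w["color"],(345,216))
im=np.zeros((600,800,3),np.uint8); im[:383]=a; im[383:599,:345]=b
cv2.imwrite("pics/c1.png",im[:,:,::-1])
for n,p,z in [("holder",(321,262),50),("ring",(389,225),8),("key",(232,266),40),("orange",(263,219),156),("post",(407,150),256)]:
    print(n,onz(t,p,z).round(0))
print("ring",blobs(mask(t,(0,60,60),(8,255,255),(375,205,405,240)),3),blobs(mask(t,(170,60,60),(180,255,255),(375,205,405,240)),3))
E
```

```text
holder [[426. -37.  50.]]
ring [[ 555. -269.    8.]]
key [[410. 258.  40.]]
orange [[552. 142. 156.]]
post [[ 744. -287.  256.]]
ring [(9, [393.6, 229.1], [392, 227, 4, 5]), (8, [393.1, 221.1], [391, 219, 5, 6]), (8, [387.2, 230.8], [385, 229, 6, 4]), (6, [388.5, 225.0], [388, 224, 2, 3]), (4, [384.0, 220.5], [383, 219, 3, 4]), (3, [382.3, 225.7], [382, 225, 2, 2])] [(7, [382.9, 223.1], [382, 221, 3, 5]), (6, [389.0, 218.5], [388, 218, 3, 2]), (5, [395.2, 225.8], [394, 225, 3, 3]), (4, [383.2, 227.8], [382, 227, 3, 3]), (4, [390.2, 231.2], [389, 230, 3, 3]), (3, [385.7, 219.7], [385, 219, 2, 2])]
```

View pics/c1.png

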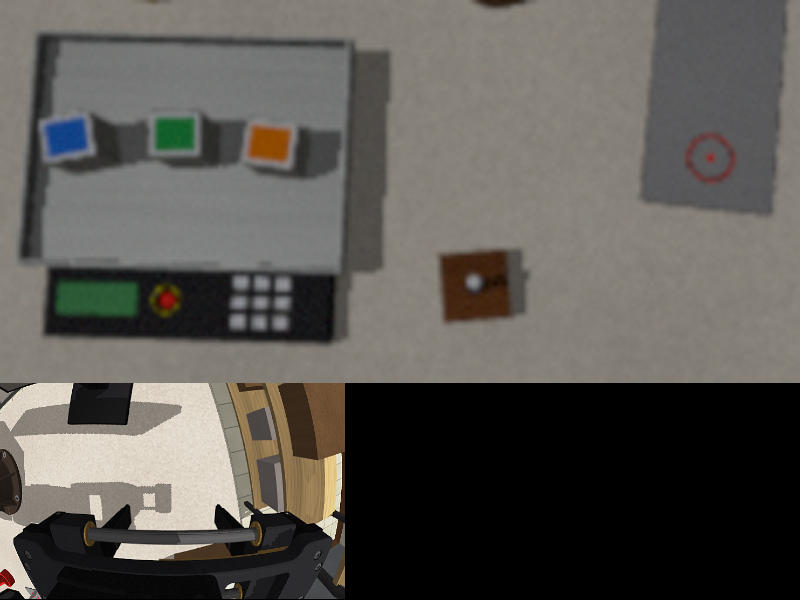

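The crop confirms the choices: red key with yellow rim at crop (166,299), stylus in holder (474,282), orange top (270,144), ring (710,157). Now I move over the bench for close wrist views.

Request:
{"method": "carry_out", "body": {"motion": [[0,0,-40,-8,0],[0,-30,-35,-8,0],[-28,-38,-4,0,0],[-28,-38,-4,0,0],[-28,-38,-4,0,0],[-28,-38,-4,0,0],[-28,-38,-4,0,0],[-28,-38,-4,0,0],[-28,-38,-4,0,0],[-28,-38,-4,0,0],[-28,-38,0,0,0],[-28,-38,0,0,0]]}}

```text
t: 1.45
eef_pos: [448.8, 189.5, 329.9]
tcp_rot: [3.141, 0.001, -3.141]
ft_force: [-0.7, 2.1, 0.2]
opening: 1.002
grip_force: 0.0
```

```bash
python3 - <<'E'
from h import *
s=env.state(); print(s["t"],s["eef_pos"].round(1),s["tcp_rot"].round(3),s["joints"].round(2))
w=snap("wrist"); cv2.imwrite("pics/w1.png",w["color"][:,:,::-1])
t=snap("top"); sc=snap("scene")
def tri(a,pa,b,pb):
    da,db=ray(a,pa)[0],ray(b,pb)[0]; A=np.stack([da,-db],1); k=np.linalg.lstsq(A,b["o"]-a["o"],rcond=None)[0]
    p,q=a["o"]+da*k[0],b["o"]+db*k[1]; return ((p+q)/2).round(1),np.linalg.norm(p-q).round(1)
O=((5,150,100),(17,255,255))
print("orT",blobs(mask(t,*O,(250,205,280,235))),"orS",blobs(mask(sc,*O,(385,200,420,245))))
b=blobs(mask(t,*O,(250,205,280,235)))[0][1]; print("orange",onz(t,b,156))
print("orrect",cv2.minAreaRect(onz(t,np.argwhere(mask(t,*O,(250,205,280,235)))[:,::-1],156)[:,:2].astype(np.float32)))
print("key",blobs(mask(t,(0,150,90),(6,255,255),(225,258,240,275)),3)[:2])
m=mask(t,(0,60,60),(8,255,255),(375,205,405,240))|mask(t,(170,60,60),(180,255,255),(375,205,405,240))
p=np.argwhere(m)[:,::-1]; e=cv2.minEnclosingCircle(onz(t,p,8)[:,:2].astype(np.float32)); print("ringT",e)
m=mask(sc,(0,60,60),(8,255,255),(255,195,295,225))|mask(sc,(170,60,60),(180,255,255),(255,195,295,225))
p=np.argwhere(m)[:,::-1]; print("ringS",cv2.minEnclosingCircle(onz(sc,p,8)[:,:2].astype(np.float32)))
m=mask(t,(5,90,40),(14,255,150),(305,245,340,280)); print("holder",cv2.minAreaRect(onz(t,np.argwhere(m)[:,::-1],50)[:,:2].astype(np.float32)))
E
```

```text
1.45 [448.8 189.5 329.9] [ 3.141e+00  1.000e-03 -3.141e+00] [ 0.26  0.19  1.73  0.    1.23 -1.31]
orT [(90, [262.1, 220.9], [257, 217, 11, 9])] orS [(86, [404.8, 210.5], [397, 206, 17, 10]), (25, [397.7, 227.1], [393, 225, 11, 7]), (17, [399.1, 233.8], [394, 231, 11, 6])]
orange [[546.02727201 144.53638991 156.        ]]
orrect ((545.7363891601562, 144.84890747070312), (24.832962036132812, 31.175355911254883), 0.4354146122932434)
key []
ringT ((554.9730834960938, -267.9968566894531), 24.794897079467773)
ringS ((553.1170654296875, -266.808837890625), 24.456567764282227)
holder ((426.93475341796875, -36.86338806152344), (61.5997428894043, 60.773983001708984), 5.138650417327881)
```

View pics/w1.png

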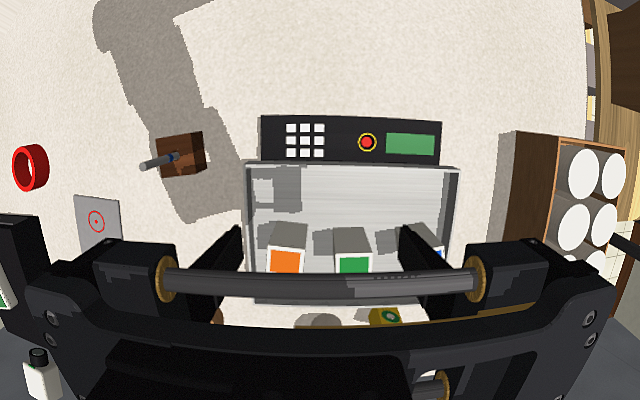

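The wrist view shows the key at (367,142), orange top (286,261), holder (180,155) with stylus top at about (146,165), and ring (97,221). I measure these by mask.

```bash
python3 - <<'E'
from h import *
f=lambda a:a[:,:2].astype(np.float32)
w=snap("wrist")
pts=lambda m:np.argwhere(m)[:,::-1]
R=lambda c,b,s=120:mask(c,(0,s,60),(6,255,255),b)|mask(c,(172,s,60),(180,255,255),b)
b=blobs(R(w,(355,130,380,155)))[0]; print("key",b,onz(w,b[1],40))
m=mask(w,(20,100,80),(35,255,255),(350,125,385,160)); print("rim",cv2.minEnclosingCircle(f(onz(w,pts(m),45))))
print("ring",cv2.minEnclosingCircle(f(onz(w,pts(R(w,(80,200,115,240),60)),8))))
m=mask(w,(5,150,120),(17,255,255),(265,235,310,275)); print("orange",cv2.minAreaRect(f(onz(w,pts(m),156))),blobs(m)[:1])
m=mask(w,(0,0,170),(180,40,255),(283,120,328,160)); B=[x[1] for x in blobs(m,20)]; print("keys",len(B)); P=onz(w,B,46)[:,:2]
print(P.round(1).tolist())
# console black corners
m=mask(w,(0,0,0),(180,255,45),(255,110,450,168)); print("console",cv2.minAreaRect(f(onz(w,pts(cv2.morphologyEx(m,cv2.MORPH_OPEN,np.ones((3,3)))),45))))
g=mask(w,(50,60,60),(80,255,255),(380,125,440,160)); print("disp",cv2.minAreaRect(f(onz(w,pts(g),46))))
m=mask(w,(0,90,30),(15,255,160),(150,125,210,180)); print("holder",cv2.minAreaRect(f(onz(w,pts(m),50))))
# stylus band & crop colours
hsv=cv2.cvtColor(w["color"],cv2.COLOR_RGB2HSV)
bm=mask(w,(100,100,50),(130,255,255),(135,140,205,180)); print("band",blobs(bm,3)[:3])
cv2.imwrite("pics/st.png",cv2.resize(w["color"][130:190,60:220][:,:,::-1],(800,300),interpolation=cv2.INTER_CUBIC))
E
```

```text
key (99, [366.1, 141.3], [361, 136, 11, 11]) [[411.64343118 256.94639303  40.        ]]
rim ((411.61578369140625, 257.5162048339844), 14.166985511779785)
ring ((555.56298828125, -266.7513122558594), 24.035289764404297)
orange ((546.611083984375, 146.73048400878906), (35.08603286743164, 30.043161392211914), 85.52256774902344) [(602, [284.8, 261.8], [271, 250, 30, 23])]
keys 9
[[409.5, 167.3], [409.8, 187.3], [391.5, 167.3], [391.6, 187.3], [427.7, 167.0], [391.2, 147.4], [409.8, 147.4], [427.3, 147.1], [427.8, 186.6]]
console ((407.4195251464844, 237.2285919189453), (268.0251159667969, 66.06371307373047), 88.92823028564453)
disp ((412.64349365234375, 323.37200927734375), (76.79914093017578, 32.137630462646484), 88.91012573242188)
holder ((426.1940002441406, -25.425216674804688), (63.416202545166016, 82.62699127197266), 5.0447492599487305)
band [(30, [170.4, 157.9], [167, 155, 7, 8])]
```

View pics/st.png

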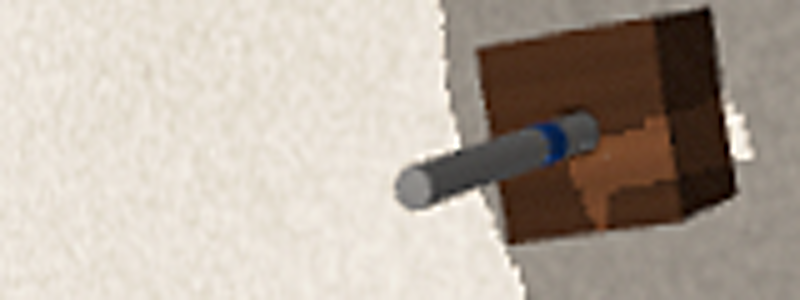

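Crop: stylus top at crop (416,187), i.e. px (143.2,167.4), and the barrel enters the hole at about crop (585,130), i.e. px (177,156).

```bash
python3 - <<'E'
from h import *
w=snap("wrist"); s=env.state()
a=onz(w,(143.2,167.4),148); b=onz(w,(177,156),50); print(a,b,"band",onz(w,(170.4,157.9),70))
g=(a[0]*.6+b[0]*.4); print("at110",g,"delta",g[:2]-s["eef_pos"][:2],s["eef_pos"])
E
```

```text
[[426.90017671 -32.12972631 148.        ]] [[426.38079897 -29.79930758  50.        ]] band [[426.36533192 -31.39263535  70.        ]]
at110 [426.69242561 -31.19755881 108.8       ] delta [ -21.06627657 -222.51000777] [447.75870218 191.31244895 329.53527619]
```

Request:
{"method": "carry_out", "body": {"motion": [[4,-45,10,0,0],[4,-45,15,0,0],[4,-45,15,0,0],[4,-45,20,0,0],[5,-42,20,0,0],[0,0,25,0,0],[0,0,25,0,0],[0,0,0,0,0]]}}

```text
t: 2.5
eef_pos: [425.8, -29.6, 197.7]
tcp_rot: [3.14, -0.004, -3.14]
ft_force: [0.4, 0.7, 1.2]
opening: 0.998
grip_force: 0.0
```

```bash
python3 - <<'E'
from h import *
w=snap("wrist"); s=env.state(); print(s["eef_pos"],s["tcp_rot"],proj(w,[[426.7,-31.2,148],[426.4,-30,50]]))
cv2.imwrite("pics/w2.png",w["color"][60:300,160:480][:,:,::-1].repeat(2,0).repeat(2,1))
m=mask(w,(100,100,50),(130,255,255),(200,100,440,290)); print("band",blobs(m,3)[:3])
E
```

```text
[426.61285109 -29.62786119 199.25922927] [ 3.14089117e+00 -2.26213496e-03 -3.13955917e+00] [[317.69119061 221.69125772]
 [319.4225252  189.82914109]]
band [(39, [314.5, 191.6], [308, 189, 13, 7])]
```

View pics/w2.png

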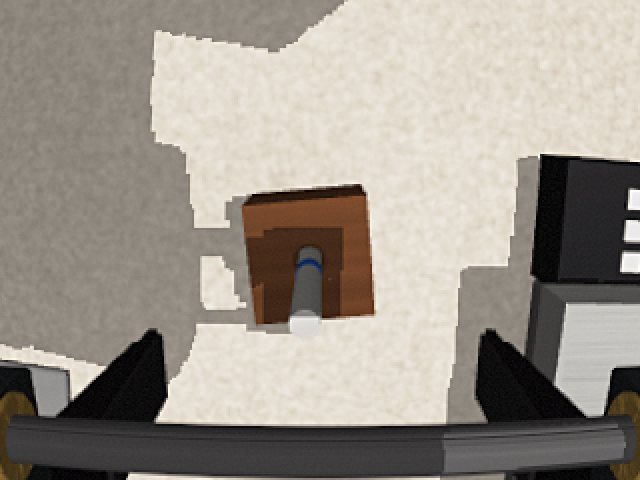

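The picture shows the stylus top at px (312.5,221), its foot at (314.5,186), and the holder around it. I recompute from this closer view.

```bash
python3 - <<'E'
from h import *
w=snap("wrist"); s=env.state()
print(onz(w,(312.5,221),148),onz(w,(314.5,191.6),70),onz(w,(314.5,187),50))
f=onz(w,[(160+x/2,60+y/2) for x,y in [(243,206),(366,194),(374,314),(257,325)]],50); print(f.mean(0)); print(s["eef_pos"])
E
```

```text
[[427.65035176 -35.10128249 148.        ]] [[424.85086963 -34.90846673  70.        ]] [[424.90724153 -35.23872656  50.        ]]
[428.68386312 -34.79566978  50.        ]
[427.2170769  -29.72193778 200.17128631]
```

Request:
{"method": "carry_out", "body": {"motion": [[0,-5,15,0,0],[0,0,40,0,0],[0,0,35,0,0],[0,0,11,0,0],[0,0,0,0,0.5],[0,0,0,0,1],[0,0,0,0,1],[0,0,0,0,1],[0,0,0,0,1],[0,0,0,0,1]]}}

```text
t: 3.6
eef_pos: [427.3, -35.7, 99.0]
tcp_rot: [-3.142, 0.001, -3.141]
ft_force: [-0.2, 0.3, -0.7]
opening: 0.553
grip_force: 0.0
```

Request:
{"method": "carry_out", "body": {"motion": [[0,0,0,0,1],[0,0,0,0,1],[0,0,0,0,1],[0,0,0,0,1],[0,0,0,0,1],[0,0,0,0,1]]}}

```text
t: 4.2
eef_pos: [427.1, -35.7, 98.6]
tcp_rot: [3.141, -0.0, -3.141]
ft_force: [-0.2, -0.6, -1.1]
opening: 0.12
grip_force: 30.0
```

Request:
{"method": "carry_out", "body": {"motion": [[0,0,-30,0,1],[0,0,-40,0,1],[0,0,-20,0,1],[2,45,0,0,1],[2,45,0,0,1],[2,45,0,0,1],[2,45,0,0,1],[2,45,0,0,1],[3,42,0,0,1],[2,25,0,0,1],[0,0,0,0,1],[0,0,0,0,1]]}}

```text
t: 5.4
eef_pos: [411.6, 256.4, 188.4]
tcp_rot: [-3.141, -0.001, -3.14]
ft_force: [0.1, 0.5, -0.1]
opening: 0.118
grip_force: 30.0
```

```bash
python3 - <<'E'
from h import *
w=snap("wrist"); s=env.state(); print(s["eef_pos"],s["tcp_rot"],s["opening"],proj(w,[[411.6,257,40]]))
cv2.imwrite("pics/w3.png",w["color"][100:260,220:420][:,:,::-1].repeat(3,0).repeat(3,1))
R=lambda c,b,q=120:mask(c,(0,q,60),(6,255,255),b)|mask(c,(172,q,60),(180,255,255),b)
for b in blobs(R(w,(200,100,440,260)),10): print(b,onz(w,b[1],40))
y=mask(w,(20,100,80),(35,255,255),(250,120,400,260)); print(cv2.minEnclosingCircle(onz(w,np.argwhere(y)[:,::-1],45)[:,:2].astype(np.float32)))
E
```

```text
[411.76481231 255.80312477 188.47375076] [-3.14125414e+00 -4.41451562e-04 -3.14080948e+00] 0.12428143621721595 [[320.66311596 188.58654287]]
(190, [320.9, 188.3], [314, 181, 15, 16]) [[411.29577741 257.24325908  40.        ]]
((411.4967041015625, 257.4851989746094), 14.157480239868164)
```

View pics/w3.png

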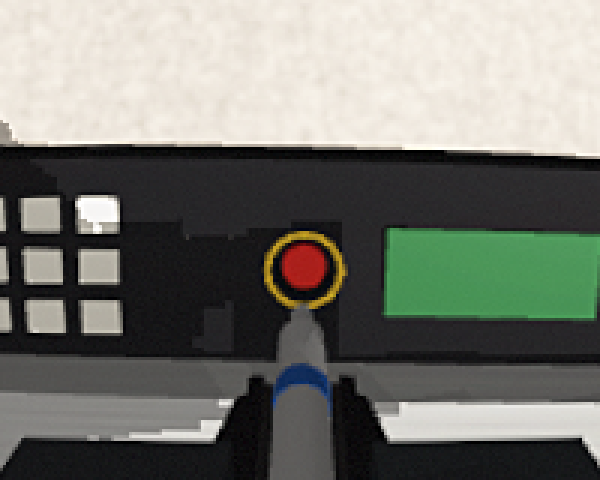

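The picture shows the key at px (320.9,188.3) and the stylus tip at (321,201.5).

```bash
python3 - <<'E'
from h import *
w=snap("wrist"); print(onz(w,(321,201.5),97.5), env.state()["eef_pos"])
E
```

```text
[[409.34422282 256.58442163  97.5       ]] [411.95550057 255.54470233 188.5863142 ]
```

Request:
{"method": "carry_out", "body": {"motion": [[-2,1,20,0,1],[0,0,25,0,1],[0,0,8,0,1],[0,0,3,0,1],[0,0,2,0,1],[0,0,2,0,1],[0,0,1,0,1],[0,0,0,0,1],[0,0,0,0,1]]}}

```text
t: 6.4
eef_pos: [414.2, 257.3, 128.0]
tcp_rot: [3.141, 0.001, -3.141]
ft_force: [1.9, -1.2, 2.6]
opening: 0.121
grip_force: 30.0
```

Request:
{"method": "carry_out", "body": {"motion": [[0,0,1,0,1],[0,0,1,0,1],[0,0,0.5,0,1],[0,0,0,0,1],[0,0,0,0,1]]}}

```text
t: 6.9
eef_pos: [414.2, 257.4, 125.4]
tcp_rot: [3.141, 0.001, -3.141]
ft_force: [0.7, -1.2, 5.9]
opening: 0.121
grip_force: 30.0
```

Request:
{"method": "carry_out", "body": {"motion": [[0,0,0.7,0,1],[0,0,0.7,0,1],[0,0,0,0,1],[0,0,0,0,1]]}}

```text
t: 7.3
eef_pos: [414.5, 257.5, 124.8]
tcp_rot: [3.141, 0.002, -3.141]
ft_force: [-0.4, -2.8, 18.2]
opening: 0.119
grip_force: 30.0
```

```bash
python3 - <<'E'
from h import *
w=snap("wrist"); s=env.state(); print(s["eef_pos"],s["ft_force"],s["tau"].round(1))
cv2.imwrite("pics/w4.png",w["color"][100:260,220:420][:,:,::-1].repeat(3,0).repeat(3,1))
E
```

```text
[414.43782988 257.48126332 124.79083422] [-1.15140867 -3.18298552 18.96646586] [  1.  -41.  -14.8   0.5  -0.6   0. ]
```

View pics/w4.png

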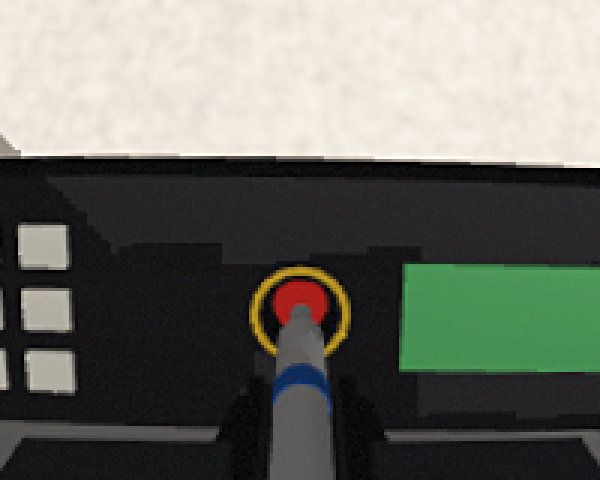

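The key is bottomed: force jumped from 5.9 to 18 N within 0.6 mm, and the tip stands on the red key at crop (300,312). Now I return the stylus.

Request:
{"method": "carry_out", "body": {"motion": [[0,0,-14,0,1],[0,0,-25,0,1],[0,0,-25,0,1],[-2,-45,0,0,1],[-2,-45,0,0,1],[-2,-45,0,0,1],[-2,-45,0,0,1],[-2,-45,0,0,1],[-2,-45,0,0,1],[-1,-23,0,0,1],[0,0,0,0,1],[0,0,0,0,1]]}}

```text
t: 8.55
eef_pos: [426.8, -35.7, 187.4]
tcp_rot: [3.141, -0.001, 3.14]
ft_force: [0.4, -0.3, 0.4]
opening: 0.12
grip_force: 30.0
```

```bash
python3 - <<'E'
from h import *
s=env.state(); print(s["t"],s["eef_pos"],s["ft_force"],s["tcp_rot"])
w=snap("wrist")
cv2.imwrite("pics/w5.png",w["color"][100:260,220:420][:,:,::-1].repeat(3,0).repeat(3,1))
E
```

```text
8.55 [426.81812697 -35.71626085 187.4116931 ] [ 0.362504   -0.28466697  0.37389239] [ 3.14094683e+00 -7.79879881e-04  3.14045877e+00]
```

View pics/w5.png

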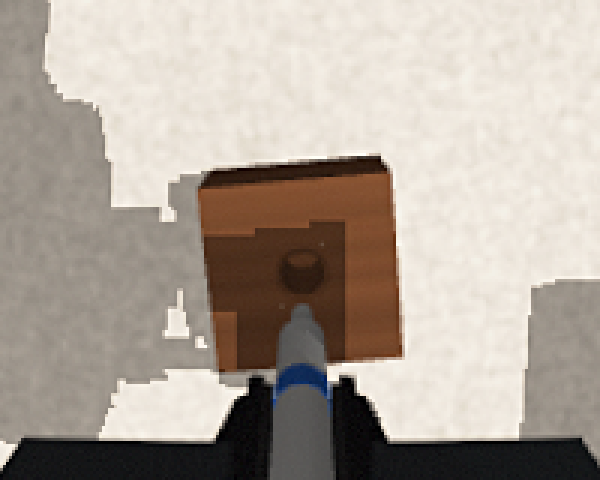

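The picture shows the hole at crop (302,271), i.e. px (320.7,190.3), and the tip at crop (302,306).

```bash
python3 - <<'E'
from h import *
w=snap("wrist"); c=lambda x,y:(220+x/3,100+y/3)
print("tip",onz(w,c(302,307),96.5),"hole",onz(w,c(302,271),50),"face",onz(w,[c(198,188),c(391,172),c(402,356),c(219,373)],50).mean(0))
print(env.state()["eef_pos"])
E
```

```text
tip [[425.10905159 -34.5718982   96.5       ]] hole [[425.99136859 -34.44589119  50.        ]] face [427.17383795 -34.27064435  50.        ]
[426.88914511 -34.88045789 187.54493414]
```

Request:
{"method": "carry_out", "body": {"motion": [[-1,0,20,0,1],[0,0,20,0,1],[0,0,10,0,1],[0,0,10,0,1],[0,0,10,0,1],[0,0,0,0,1]]}}

```text
t: 9.25
eef_pos: [427.8, -35.4, 116.9]
tcp_rot: [3.141, -0.001, -3.141]
ft_force: [-0.0, -0.5, 0.8]
opening: 0.122
grip_force: 30.0
```

Request:
{"method": "carry_out", "body": {"motion": [[0,0,5,0,1],[0,0,5,0,1],[0,0,5,0,1],[0,0,2,0,1],[0,0,0,0,1]]}}

```text
t: 9.75
eef_pos: [428.0, -35.7, 100.5]
tcp_rot: [3.141, -0.0, -3.141]
ft_force: [-0.4, -0.1, 0.5]
opening: 0.124
grip_force: 30.0
```

Request:
{"method": "carry_out", "body": {"motion": [[0,0,1,0,0.8],[0,0,0,0,0.4],[0,0,0,0,0],[0,0,0,0,0],[0,0,0,0,0],[0,0,0,0,0],[0,0,-20,0,0],[0,0,-40,0,0],[0,0,-50,0,0],[0,0,-50,0,0],[0,0,-40,0,0]]}}

```text
t: 10.85
eef_pos: [427.9, -35.6, 302.7]
tcp_rot: [-3.141, 0.002, -3.141]
ft_force: [0.2, -0.0, -0.8]
opening: 0.969
grip_force: 0.0
```

```bash
python3 - <<'E'
from h import *
s=env.state(); w=snap("wrist"); t=snap("top"); print(s["eef_pos"],proj(w,[[427.3,-35,148],[427,-35,50]]))
O=((5,150,100),(17,255,255))
b=w["color"][130:240,250:390].repeat(3,0).repeat(3,1)
cv2.imwrite("pics/w6.png",b[:,:,::-1])
E
```

```text
[427.90058445 -35.6409739  302.67425857] [[320.70295638 186.24410289]
 [320.57181637 169.61465691]]
```

View pics/w6.png

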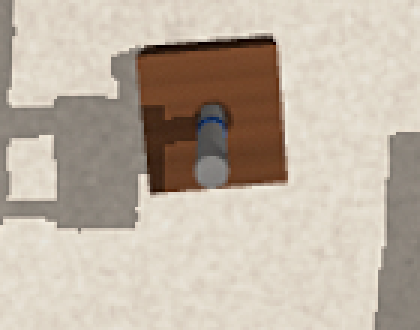

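The stylus stands in its hole, with its top at px (320.3,187) as predicted. On to the orange carton, measuring by numbers from here.

Request:
{"method": "carry_out", "body": {"motion": [[-28,30,-5,0,0],[-28,30,-5,0,0],[-28,30,-5,0,0],[-28,30,-5,0,0],[-28,30,-5,0,0],[-30,31,-5,0,0],[0,0,0,0,0],[0,0,0,0,0]]}}

```text
t: 11.75
eef_pos: [597.9, 145.8, 328.2]
tcp_rot: [-3.141, -0.002, -3.14]
ft_force: [-0.3, 0.4, -0.5]
opening: 1.001
grip_force: 0.0
```

```bash
python3 - <<'E'
from h import *
f=lambda a:a[:,:2].astype(np.float32); pts=lambda m:np.argwhere(m)[:,::-1]
s=env.state(); w=snap("wrist"); print(s["eef_pos"],s["tcp_rot"],s["joints"].round(2))
pr=proj(w,[[546.5,146,156]])[0]; print("pred",pr)
x,y=pr.astype(int); box=(x-40,y-40,x+40,y+40)
m=mask(w,(5,150,100),(17,255,255),box); B=blobs(m); print(B)
print("orange",cv2.minAreaRect(f(onz(w,pts(m),156))))
wm=mask(w,(0,0,120),(180,60,255),box)|m
n,l,st,ce=cv2.connectedComponentsWithStats(wm); k=l[int(B[0][1][1]),int(B[0][1][0])]
print("white+or",st[k]);
for nm,(lo,hi) in dict(blue=((100,120,60),(130,255,255)),green=((50,120,60),(85,255,255))).items():
    print(nm,[(b,onz(w,b[1],156).round(0).tolist()) for b in blobs(mask(w,lo,hi),60)[:3]])
R=lambda c,b,q=60:mask(c,(0,q,60),(6,255,255),b)|mask(c,(172,q,60),(180,255,255),b)
pr=proj(w,[[555.3,-267,8]])[0]; print("ringpred",pr); x,y=pr.astype(int)
if 20<x<620 and 20<y<380:print("ring",cv2.minEnclosingCircle(f(onz(w,pts(R(w,(max(x-20,0),y-20,x+20,y+20))),8))))
# stand plate from top view: grey plate mask -> rect
t=snap("top"); p=t["color"][225,378]; print("plate rgb",p,t["color"][225,360])
E
```

```text
[597.86258513 145.83611755 328.17942097] [-3.14123509e+00 -2.26633222e-03 -3.13991402e+00] [ 0.13  0.4   1.43 -0.    1.32 -1.44]
pred [320.3377746  137.32113504]
[(872, [320.6, 137.1], [303, 122, 36, 31])]
orange ((546.3169555664062, 146.08148193359375), (35.139102935791016, 29.425748825073242), 83.47784423828125)
white+or [ 280   97   80   80 5359]
blue [((627, [473.8, 146.5], [460, 133, 28, 28]), [[551.0, 326.0, 156.0]])]
green [((786, [397.2, 145.8], [382, 133, 31, 27]), [[554.0, 231.0, 156.0]])]
ringpred [ 99.94429612 146.84630395]
ring ((555.3936157226562, -266.5439147949219), 24.004186630249023)
plate rgb [106 105 107] [154 148 139]
```

Request:
{"method": "carry_out", "body": {"motion": [[26,0,10,0,0.26],[26,0,20,0,0.26],[0,0,40,6.5,0.26],[0,0,45,0,0.26],[0,0,20,0,0.26],[0,0,0,0,0.26],[0,0,0,0,0.26]]}}

```text
t: 12.55
eef_pos: [546.1, 144.8, 195.7]
tcp_rot: [3.141, 0.001, 3.028]
ft_force: [-0.2, -0.1, 0.6]
opening: 0.741
grip_force: 0.0
```

```bash
python3 - <<'E'
from h import *
f=lambda a:a[:,:2].astype(np.float32); pts=lambda m:np.argwhere(m)[:,::-1]
s=env.state(); w=snap("wrist"); print(s["eef_pos"],s["tcp_rot"],s["opening"])
pr=proj(w,[[546.3,146.1,156]])[0]; print("pred",pr)
x,y=pr.astype(int); box=(x-45,y-45,x+45,y+45)
m=mask(w,(5,150,100),(17,255,255),box); print(blobs(m)[:2]); print("orange",cv2.minAreaRect(f(onz(w,pts(m),156))))
E
```

```text
[546.10166756 144.80104786 195.68178048] [3.14136838e+00 6.46026134e-04 3.02780374e+00] 0.7408079057945015
pred [321.93134665 225.05028993]
[(2036, [322.3, 224.3], [297, 205, 52, 40])]
orange ((546.28759765625, 146.33128356933594), (35.29772186279297, 28.95442008972168), 83.44083404541016)
```

Request:
{"method": "carry_out", "body": {"motion": [[0,1,30,0,0.26],[0,0,30,0,0.26],[0,0,12,0,0.26],[0,0,0,0,0.26],[0,0,0,0,0.6],[0,0,0,0,1],[0,0,0,0,1],[0,0,0,0,1],[0,0,0,0,1],[0,0,0,0,1]]}}

```text
t: 13.6
eef_pos: [546.5, 146.4, 123.6]
tcp_rot: [3.141, 0.001, 3.029]
ft_force: [-0.2, -0.8, 7.8]
opening: 0.483
grip_force: 30.0
```

Request:
{"method": "carry_out", "body": {"motion": [[0,0,-6,0,1],[0,0,-6,0,1],[0,0,0,-5.4,1],[20,0,0,0,1],[0,0,0,0,1],[0,0,0,0,1]]}}

```text
t: 14.2
eef_pos: [526.5, 146.8, 135.2]
tcp_rot: [3.141, 0.001, 3.123]
ft_force: [-0.6, -0.4, -1.8]
opening: 0.485
grip_force: 30.0
```

```bash
cat >> h.py <<'E'
def patch(c,X):
    """orange top patch near world X: four corners as tool-frame rays; PnP of a 35.2 x 29.2 rectangle -> pose in world"""
    x,y=proj(c,[X])[0].astype(int)
    m=mask(c,(5,140,60),(17,255,255),(x-60,y-60,x+60,y+60))
    n=max(cv2.findContours(m,cv2.RETR_EXTERNAL,cv2.CHAIN_APPROX_NONE)[0],key=cv2.contourArea)
    h=cv2.convexHull(n); q=h
    for e in np.arange(1,15,.5):
        q=cv2.approxPolyDP(h,e,True)
        if len(q)<=4: break
    q=q.reshape(-1,2).astype(float)
    # refine each side by a line fit to the contour points near it
    P=n.reshape(-1,2).astype(float); L=[]
    for i in range(4):
        a,b=q[i],q[(i+1)%4]; d=(b-a)/np.linalg.norm(b-a); r=P-a; k=r@d; o=np.abs(r[:,0]*d[1]-r[:,1]*d[0])
        s=P[(o<3)&(k>.12*np.linalg.norm(b-a))&(k<.88*np.linalg.norm(b-a))]
        v=cv2.fitLine(s.astype(np.float32),cv2.DIST_HUBER,0,.01,.01).ravel(); nn=np.array([-v[1],v[0]]); nn*=np.sign(nn@(a-q.mean(0))); 
        L.append((nn,nn@v[2:]+.5))
    c4=np.array([np.linalg.solve(np.stack([L[i-1][0],L[i][0]]),[L[i-1][1],L[i][1]]) for i in range(4)])
    c4=c4[np.lexsort((c4[:,0],))]; lo=c4[:2][np.argsort(c4[:2,1])]; hi=c4[2:][np.argsort(c4[2:,1])]
    c4=np.stack([lo[0],hi[0],hi[1],lo[1]])  # image TL,TR,BR,BL = (-x,-y),(-x,+y),(+x,+y),(+x,-y)
    d=ray(c,c4)@c["Rc"]; u=d[:,:2]/d[:,2:]
    o=np.array([[-14.6,-17.6,0],[-14.6,17.6,0],[14.6,17.6,0],[14.6,-17.6,0]])
    out=[]
    for ok,r,t in [(1,r,t) for r,t in zip(*cv2.solvePnPGeneric(o,u,np.eye(3),None,flags=cv2.SOLVEPNP_IPPE)[1:3])]:
        Rw=c["Rc"]@cv2.Rodrigues(r)[0]; p=c["Rc"]@t.ravel()+c["o"]
        e=np.abs(cv2.projectPoints(o,r,t,np.eye(3),None)[0].reshape(-1,2)-u).max()*310
        out.append((Rw,p,e))
    return c4,out
def report(c,X):
    c4,o=patch(c,X); print("corners",c4.round(1).tolist())
    for R,p,e in o:
        print("top ctr",p.round(1),"xaxis",R[:,0].round(3),"tilt up deg",np.degrees(np.arcsin(R[2,0])).round(1),"yaw",np.degrees(np.arctan2(R[1,0],R[0,0])).round(1),"roll",np.degrees(np.arcsin(R[2,1])).round(1),"err",e.round(2),"label",(p-46*R[:,2]+20*R[:,0]).round(1))
E
python3 - <<'E'
from h import *
s=env.state(); print(s["eef_pos"],s["tcp_rot"],s["ft_force"])
T=s["eef_pos"]; report(snap("wrist"),T+[0,0,33])
E
```

```text
[526.45102046 146.80713158 135.18955128] [3.14139878e+00 6.99626689e-04 3.12275046e+00] [-0.58315703 -0.44368021 -1.77837053]
corners [[281.8999938964844, 248.5], [358.79998779296875, 248.5], [358.0, 272.5], [282.79998779296875, 272.5]]
top ctr [517.5 147.1 169.2] xaxis [ 0.759 -0.011 -0.651] tilt up deg -40.6 yaw -0.8 roll 0.2 err 3.37 label [502.8 147.5 121.3]
top ctr [516.3 147.1 169.2] xaxis [-0.077  0.002  0.997] tilt up deg 85.6 yaw 178.7 roll -0.0 err 4.7 label [560.7 146.3 192.7]
```

Request:
{"method": "carry_out", "body": {"motion": [[30,0,0,0,1],[28,0,0,0,1],[2,0,0,0,1],[2,0,0,0,1],[2,0,0,0,1],[0,0,0,0,1]]}}

```text
t: 14.85
eef_pos: [462.8, 147.9, 134.7]
tcp_rot: [3.141, 0.0, 3.123]
ft_force: [0.2, 0.4, -1.7]
opening: 0.485
grip_force: 30.0
```

Request:
{"method": "carry_out", "body": {"motion": [[2,0,0,0,1],[1,0,0,0,1],[1,0,0,0,1],[1,0,0,0,1],[0,0,0,0,1]]}}

```text
t: 15.35
eef_pos: [459.7, 148.0, 135.2]
tcp_rot: [3.141, 0.006, 3.123]
ft_force: [8.7, -1.8, -4.3]
opening: 0.479
grip_force: 30.0
```

```bash
cat >> h.py <<'E'
def edge(c):
    """near (robot side) edge of the orange top patch in the wrist view: row (mid columns) and width"""
    m=mask(c,(5,140,60),(17,255,255),(260,190,380,290)); cols=range(300,341)
    r=np.mean([np.flatnonzero(m[:,k])[0]-.5 for k in cols if m[:,k].any()])
    k=int(np.ceil(r))+4; x=np.flatnonzero(m[k]); return r,x[-1]-x[0]+1
def tilt(c,s,row,dx=0,zg=70.6):
    R=Ro.from_euler('xyz',s["tcp_rot"]).as_matrix(); best=[]
    th=np.radians(np.arange(-5,30,.1)); x,z=-14.6+dx,92-zg
    X=np.stack([-(x*np.cos(th)-z*np.sin(th)),0*th,-(z*np.cos(th)+x*np.sin(th))-11],1)@R.T+s["eef_pos"]
    p=proj(c,X)[:,1]; return np.degrees(th[np.argmin(abs(p-row))]),p[50],p[250]
E
python3 - <<'E'
from h import *
s=env.state(); c=snap("wrist"); r,w=edge(c); print(s["eef_pos"],s["ft_force"],s["moment"].round(2),r,w,tilt(c,s,r))
E
```

```text
[459.6806583  147.97002359 135.22338125] [ 8.68935837 -1.8273428  -4.34312933] [-0.47 -2.   -0.02] 248.5 77 (np.float64(0.899999999999979), np.float64(249.32865449967872), np.float64(231.341780531945))
```

Request:
{"method": "carry_out", "body": {"motion": [[1,0,0,0,1],[1,0,0,0,1],[1,0,0,0,1],[1,0,0,0,1],[1,0,0,0,1],[1,0,0,0,1],[0,0,0,0,1]]}}

```text
t: 16.1
eef_pos: [454.8, 148.1, 136.0]
tcp_rot: [3.141, 0.009, 3.123]
ft_force: [10.5, -2.9, 4.0]
opening: 0.483
grip_force: 30.0
```

```bash
python3 - <<'E'
from h import *
s=env.state(); c=snap("wrist"); r,w=edge(c); print(s["eef_pos"],s["tcp_rot"],s["ft_force"],r,w,tilt(c,s,r))
E
```

```text
[454.79910785 148.10644586 136.02070458] [3.14077863 0.00871828 3.1231261 ] [10.53426159 -2.93423919  3.99762853] 249.5 77 (np.float64(-0.20000000000001705), np.float64(249.32845905920112), np.float64(231.34159629100398))
```

```bash
cat >> h.py <<'E'
from scipy.optimize import least_squares
def scene_tilt(s):
    """orange label (ring) and top centroids in the scene view, cast onto the carton's vertical mid plane -> tilt"""
    c=snap("scene"); R=Ro.from_euler('xyz',s["tcp_rot"]).as_matrix(); T=s["eef_pos"]; ax=-R[:,0]; n=R[:,1]
    x,y=proj(c,[T])[0].astype(int)
    m=mask(c,(3,110,70),(18,255,255),(x-25,y-25,x+25,y+30)); B=blobs(m,4)
    pl=lambda px:(lambda d:c["o"]+d*((T-c["o"])@n/(d@n)))(ray(c,px)[0])
    lab=[b for b in B if b!=B[0]]
    q=np.argwhere(cv2.morphologyEx(m,cv2.MORPH_CLOSE,np.ones((2,2))))[:,::-1]
    top=np.array(B[0][1]); k=m.copy(); 
    n2,l,_,_=cv2.connectedComponentsWithStats(m); tl=l[int(round(top[1])),int(round(top[0]))]
    lp=np.argwhere((l>0)&(l!=tl))[:,::-1]; e=(lp.min(0)+lp.max(0))/2
    A,Bq=pl(top),pl(e); v=A-Bq; vx,vz=v@ax,v[2]
    print("blobs",[(b[0],b[1]) for b in B],"label",e,"top rel TCP",((A-T)@ax).round(1),(A-T)[2].round(1),"label rel",((Bq-T)@ax).round(1),(Bq-T)[2].round(1),"tilt",np.degrees(np.arctan2(-vx,vz)-np.arctan2(20,46)).round(1))
E
python3 - <<'E'
from h import *
s=env.state(); scene_tilt(s)
E
```

```text
blobs [(100, [415.0, 208.3]), (77, [421.2, 189.0])] label [424.5 196. ] top rel TCP 19.9 -13.7 label rel -39.2 -8.4 tilt -118.7
```

```bash
cat >> h.py <<'E'
def scene_tilt(s):
    c=snap("scene"); R=Ro.from_euler('xyz',s["tcp_rot"]).as_matrix(); T=s["eef_pos"]; ax=-R[:,0]; n=R[:,1]
    x,y=proj(c,[T])[0].astype(int)
    m=mask(c,(3,110,70),(18,255,255),(x-25,y-30,x+25,y+30)); B=blobs(m,4)
    pl=lambda px:(lambda d:c["o"]+d*((T-c["o"])@n/(d@n)))(ray(c,px)[0])
    top=min(B[:2],key=lambda b:b[1][1]); rest=[b for b in B if b is not top]
    lo=np.min([b[2][:2] for b in rest],0); hi=np.max([np.add(b[2][:2],b[2][2:]) for b in rest],0); e=(lo+hi-1)/2
    A,L=pl(top[1]),pl(e); v=A-L
    # the label disc also looks up as its normal does: ellipse extents given for checking
    print("blobs",[(b[0],b[1],b[2]) for b in B],"top rel",((A-T)@ax).round(1),(A-T)[2].round(1),"label rel",((L-T)@ax).round(1),(L-T)[2].round(1),"tilt",np.degrees(np.arctan2(-v@ax,v[2])-np.arctan2(20,46)).round(1))
E
python3 - <<'E'
from h import *
s=env.state(); scene_tilt(s)
E
```

```text
blobs [(100, [415.0, 208.3], [409, 202, 13, 13]), (76, [421.2, 189.0], [413, 185, 17, 9]), (13, [429.2, 170.8], [424, 170, 11, 3])] top rel -5.3 30.0 label rel -10.9 18.3 tilt -49.4
```

```bash
sed -i 's/ B=blobs(m,4)$/ B=blobs(m,20)[:2]/' h.py; python3 - <<'E'
from h import *
s=env.state(); scene_tilt(s)
E
```

```text
blobs [(100, [415.0, 208.3], [409, 202, 13, 13]), (76, [421.2, 189.0], [413, 185, 17, 9])] top rel -5.1 30.1 label rel 20.2 -12.6 tilt 7.2
```

Request:
{"method": "carry_out", "body": {"motion": [[1,0,0,0,1],[1,0,0,0,1],[1,0,0,0,1],[1,0,0,0,1],[1,0,0,0,1],[1,0,0,0,1],[1,0,0,0,1],[1,0,0,0,1],[1,0,0,0,1],[1,0,0,0,1],[0,0,0,0,1]]}}

```text
t: 17.4
eef_pos: [445.1, 148.3, 136.4]
tcp_rot: [3.141, 0.01, 3.123]
ft_force: [10.9, -4.3, 8.8]
opening: 0.48
grip_force: 30.0
```

```bash
sed -i 's/(5,140,60),(17,255,255),(260/(4,120,20),(18,255,255),(260/' h.py; python3 - <<'E'
from h import *
s=env.state(); print(s["eef_pos"],s["ft_force"]); scene_tilt(s); c=snap("wrist"); r,w=edge(c); print(r,w,tilt(c,s,r))
print(c["color"][225:256:2,320].tolist())
E
```

```text
[445.08335571 148.30384578 136.39573887] [10.91742372 -4.26857841  8.80139667]
blobs [(108, [415.8, 206.4], [409, 200, 14, 14]), (59, [422.4, 187.2], [415, 184, 16, 7])] top rel -2.3 31.5 label rel 27.9 -9.6 tilt 12.9
253.5 76 (np.float64(-4.3000000000000025), np.float64(249.34416770272082), np.float64(231.35469857010722))
[[95, 91, 86], [97, 94, 89], [95, 94, 87], [96, 95, 88], [97, 94, 88], [97, 95, 90], [98, 95, 89], [95, 94, 87], [91, 89, 82], [151, 148, 137], [184, 180, 168], [187, 183, 170], [186, 181, 170], [186, 183, 172], [168, 127, 113], [188, 89, 28]]
```

Request:
{"method": "carry_out", "body": {"motion": [[1,0,0,0,1],[1,0,0,0,1],[1,0,0,0,1],[1,0,0,0,1],[1,0,0,0,1],[1,0,0,0,1],[1,0,0,0,1],[0,0,0,0,1]]}}

```text
t: 18.3
eef_pos: [437.6, 148.5, 136.1]
tcp_rot: [3.141, 0.008, 3.123]
ft_force: [9.2, -3.7, 5.7]
opening: 0.485
grip_force: 30.0
```

```bash
python3 - <<'E'
from h import *
s=env.state(); print(s["eef_pos"],s["ft_force"]); scene_tilt(s); c=snap("wrist"); r,w=edge(c); print(r,w)
print(c["color"][200:270:2,320].tolist())
E
```

```text
[437.5981404  148.49616001 136.07741616] [ 9.19895225 -3.67607075  5.65966139]
blobs [(109, [416.4, 204.9], [410, 199, 14, 13]), (44, [423.6, 186.1], [416, 184, 16, 6])] top rel -2.6 31.2 label rel 29.8 -7.9 tilt 16.2
255.5 76
[[21, 20, 23], [21, 22, 24], [24, 21, 24], [22, 20, 22], [56, 54, 54], [86, 84, 83], [85, 84, 82], [84, 82, 80], [86, 83, 81], [85, 83, 82], [86, 84, 82], [80, 81, 78], [130, 128, 125], [135, 134, 130], [119, 118, 114], [87, 85, 79], [90, 87, 82], [90, 89, 83], [92, 90, 83], [93, 89, 84], [92, 89, 83], [90, 87, 82], [81, 80, 74], [162, 159, 148], [191, 186, 175], [191, 186, 174], [192, 187, 175], [193, 193, 183], [165, 69, 11], [227, 124, 48], [226, 126, 50], [225, 123, 46], [184, 88, 33], [187, 92, 36], [186, 93, 35]]
```

```bash
python3 - <<'E'
from h import *
c=snap("scene"); yaw=np.radians(-6.5); ax=np.array([np.cos(yaw),np.sin(yaw),0]); n=np.array([-ax[1],ax[0],0]); T=np.array([546.3,146.1,123.6])
pl=lambda px:(lambda d:c["o"]+d*((T-c["o"])@n/(d@n)))(ray(c,px)[0])
A,L=pl((404.8,210.5)),pl((398.5,230.5)); v=A-L
print(c["o"],"top rel",(A-T)@ax,(A-T)[2],"label",(L-T)@ax,(L-T)[2],"tilt0",np.degrees(np.arctan2(-v@ax,v[2])-np.arctan2(20,46)))
print(proj(c,[T+[0,0,32.4],T+20*ax-[0,0,13.6]]))
# area model
for T,y,a in [((546,146,150),-6.5,86),((454.8,148,150),-1.1,76),((445,148,150),-1.1,59),((437.6,148.5,150),-1.1,44)]:
    d=c["o"]-np.array(T); D=np.linalg.norm(d); d/=D; yr=np.radians(y); dx=d[0]*np.cos(yr)+d[1]*np.sin(yr)
    print(a,[ (th,round(a*D*D/(-dx*np.sin(np.radians(th))+d[2]*np.cos(np.radians(th)))/1e6)) for th in (0,5,7,10,13,16,18,20)])
E
```

```text
[1239.77752738  398.5631761   653.07955446] top rel -3.877170945022308 30.795387457381793 label 15.952970020462756 -16.28677484039892 tilt0 -0.6586346551230928
[[404.01614479 210.6649751 ]
 [397.7081333  230.40808377]]
86 [(0, 122), (5, 138), (7, 146), (10, 161), (13, 180), (16, 203), (18, 224), (20, 249)]
76 [(0, 136), (5, 158), (7, 169), (10, 190), (13, 217), (16, 255), (18, 288), (20, 332)]
59 [(0, 108), (5, 126), (7, 135), (10, 152), (13, 174), (16, 205), (18, 232), (20, 269)]
44 [(0, 82), (5, 96), (7, 103), (10, 116), (13, 133), (16, 157), (18, 178), (20, 207)]
```

```bash
python3 - <<'E'
from h import *
s=env.state(); c=snap("wrist"); r,w=edge(c); T=s["eef_pos"]
g=cv2.cvtColor(c["color"],cv2.COLOR_RGB2GRAY)[236:252,310:331].mean(1); k=np.argmax(np.diff(g)); row=236+k+.5; print(g.round(0),row)
for z in (160,162,164):
    a=onz(c,(320,row),z)[0]; b=onz(c,(320,r),z)[0]; 
    print(z,a[0]-T[0],b[0]-T[0],"tilt",np.degrees(np.arctan2(440.7-a[0],z-95)))
print(w, "width->depth", 35.2/w*310)
E
```

```text
[ 89.  89.  88.  88.  89.  89.  89.  86.  80. 126. 159. 176. 186. 188.
 187. 187.] 244.5
160 -13.529543217613252 -7.551355549833147 tilt 14.324280851184833
162 -14.43186074587419 -8.540585555879943 tilt 14.638237236728736
164 -15.33417827413507 -9.529815561926739 tilt 14.93317381982437
76 width->depth 143.57894736842107
```

Request:
{"method": "carry_out", "body": {"motion": [[-4,0,0,0,1],[0,0,-6,0,1],[0,0,-6,0,1],[4,0,0,0,1],[3,0,0,0,1],[1,0,0,0,1],[1,0,0,0,1],[1,0,0,0,1],[1,0,0,0,1],[0,0,0,0,1]]}}

```text
t: 19.5
eef_pos: [428.8, 148.7, 147.2]
tcp_rot: [3.141, 0.005, 3.123]
ft_force: [8.6, -1.5, -4.4]
opening: 0.481
grip_force: 30.0
```

```bash
cat >> h.py <<'E'
def both(wall=440.7):
    s=env.state(); T=s["eef_pos"]; print(T,s["ft_force"].round(1),s["tcp_rot"].round(3)); scene_tilt(s); c=snap("wrist"); r,w=edge(c)
    g=cv2.cvtColor(c["color"],cv2.COLOR_RGB2GRAY)[232:262,310:331].mean(1); row=232+np.argmax(np.diff(g))+.5; print("rows",row,r,w)
    a=onz(c,(320,row),T[2]+28)[0]; print("edge rel",a[0]-T[0],"tilt",np.degrees(np.arctan2(wall-a[0],T[2]+28-95)))
E
python3 -c "
from h import *
both()"
```

```text
[428.78837397 148.68526436 147.21696486] [ 8.6 -1.5 -4.4] [3.141 0.005 3.123]
blobs [(117, [417.9, 199.5], [411, 193, 14, 14]), (36, [425.3, 180.8], [418, 179, 16, 5])] top rel -0.7 32.1 label rel 37.1 -3.4 tilt 23.3
rows 245.5 256.5 75
edge rel -14.720117080057832 tilt 18.3659803360072
```

Request:
{"method": "carry_out", "body": {"motion": [[-10,0,0,0,1],[0,0,-25,0,1],[0,0,-35,0,1],[-20,-20,-10,0,1],[-20,-40,0,0,1],[-20,-40,0,0,1],[-15,-40,0,0,1],[0,-40,0,0,1],[0,-40,0,0,1],[0,0,0,0,1],[0,0,0,0,1]]}}

```text
t: 20.7
eef_pos: [507.7, -73.4, 216.4]
tcp_rot: [3.141, -0.001, 3.121]
ft_force: [-0.3, 0.5, -1.0]
opening: 0.484
grip_force: 30.0
```

```bash
python3 - <<'E'
from h import *
both()
c=snap("wrist"); g=cv2.cvtColor(c["color"],cv2.COLOR_RGB2GRAY)
for k in (300,310,320,330,340): print(k,g[215:262,k].tolist())
t=snap("top"); print("topcam",t["o"])
v=cv2.cvtColor(t["color"],cv2.COLOR_RGB2HSV); m=mask(t,(0,0,85),(180,20,125),(355,160,425,250)); 
m=cv2.morphologyEx(m,cv2.MORPH_OPEN,np.ones((3,3)))
for r in range(170,240,6):
    x=np.flatnonzero(m[r]); print(r,x.min() if len(x) else None,x.max() if len(x) else None,len(x),end=" | ")
E
```

```text
[507.66838873 -73.43727901 216.36793596] [-0.3  0.5 -1. ] [ 3.141e+00 -1.000e-03  3.121e+00]
blobs [(94, [325.9, 165.4], [321, 159, 11, 14]), (21, [332.7, 147.0], [326, 146, 14, 3])] top rel 4.4 34.4 label rel 35.1 -5.1 tilt 14.4
rows 245.5 256.5 75
edge rel -14.439457884918681 tilt -19.3754855871273
300 [154, 151, 152, 153, 150, 147, 145, 136, 228, 243, 237, 231, 230, 233, 234, 238, 242, 247, 182, 105, 77, 83, 85, 86, 84, 85, 86, 84, 85, 83, 71, 130, 159, 176, 185, 185, 184, 185, 187, 187, 175, 147, 116, 119, 121, 120, 121]
310 [156, 153, 149, 145, 139, 141, 153, 226, 231, 226, 226, 229, 229, 229, 228, 231, 238, 249, 183, 111, 77, 84, 84, 86, 84, 84, 84, 85, 85, 83, 74, 125, 156, 175, 186, 185, 183, 182, 185, 187, 176, 145, 114, 121, 120, 121, 120]
320 [235, 237, 234, 233, 234, 238, 241, 239, 235, 235, 237, 238, 238, 237, 236, 234, 231, 238, 175, 107, 77, 84, 86, 85, 86, 84, 85, 84, 85, 84, 72, 119, 152, 172, 185, 185, 183, 183, 183, 186, 175, 147, 117, 118, 120, 120, 119]
330 [231, 235, 236, 233, 232, 231, 234, 234, 233, 230, 230, 231, 232, 234, 236, 236, 237, 243, 181, 109, 77, 83, 86, 84, 84, 83, 85, 84, 85, 85, 71, 119, 150, 172, 184, 183, 184, 182, 182, 185, 174, 142, 109, 112, 136, 140, 138]
340 [235, 235, 235, 234, 231, 230, 237, 239, 237, 232, 232, 236, 236, 237, 236, 237, 237, 241, 173, 104, 77, 84, 85, 84, 85, 85, 86, 84, 84, 84, 74, 119, 148, 171, 184, 182, 181, 182, 181, 184, 173, 143, 111, 117, 118, 119, 116]
topcam [ 382.92354485  -55.48805356 1372.16769564]
170 375 407 30 | 176 374 409 36 | 182 374 410 37 | 188 373 410 38 | 194 373 410 38 | 200 372 409 38 | 206 372 409 38 | 212 371 408 38 | 218 394 408 15 | 224 400 407 8 | 230 399 407 9 | 236 399 406 8 |
```

```bash
cat >> h.py <<'E'
def solve(rb,rt,zg=70.6):
    s=env.state(); c=snap("wrist"); R=Ro.from_euler('xyz',s["tcp_rot"]).as_matrix()
    def P(th,dx,x,z):
        X=np.array([x*np.cos(th)-z*np.sin(th)+dx,0,z*np.cos(th)+x*np.sin(th)]); return R@[-X[0],0,-X[2]-11]+s["eef_pos"]
    f=lambda p:proj(c,[P(p[0],p[1],-20,-zg),P(p[0],p[1],-20,92-zg)])[:,1]-[rb,rt]
    q=least_squares(f,[.3,5]).x; L=P(q[0],q[1],20,46-zg)
    rel=(R.T@(L-s["eef_pos"])); print("zg",zg,"tilt",np.degrees(q[0]).round(2),"dx",q[1].round(2),"label tool",rel.round(1),"patch row",proj(c,[P(q[0],q[1],-14.6,92-zg)])[0].round(1))
E
python3 - <<'E'
from h import *
for zg in (66,68,70.6,73): solve(233.5,245.4,zg)
solve(234,245.4); solve(233.5,246)
E
```

```text
zg 66 tilt 18.3 dx 11.9 label tool [-37.2  -0.    1.7] patch row [320.1 256.8]
zg 68 tilt 18.25 dx 12.1 label tool [-38.   -0.    3.6] patch row [320.1 256.7]
zg 70.6 tilt 18.19 dx 12.35 label tool [-39.    0.    6.1] patch row [320.1 256.5]
zg 73 tilt 18.13 dx 12.59 label tool [-40.   -0.    8.4] patch row [320.1 256.3]
zg 70.6 tilt 18.43 dx 12.46 label tool [-39.2   0.    6. ] patch row [320.1 256.4]
zg 70.6 tilt 18.01 dx 12.59 label tool [-39.2   0.    6.2] patch row [320.1 257. ]
```

Back-face edges (rows 233.5 and 245.4) give a tilt of 18.2°. I return to the rim for about 2° more.

Request:
{"method": "carry_out", "body": {"motion": [[0,40,0,0,1],[0,40,0,0,1],[15,40,0,0,1],[20,40,0,0,1],[20,40,0,0,1],[20,20,10,0,1],[0,0,35,0,1],[0,0,25,0,1],[0,0,0,0,1],[8,0,0,0,1],[0,0,0,0,1]]}}

```text
t: 22.3
eef_pos: [429.2, 148.6, 147.9]
tcp_rot: [3.141, 0.002, 3.123]
ft_force: [-0.1, -0.5, -0.4]
opening: 0.483
grip_force: 30.0
```

Request:
{"method": "carry_out", "body": {"motion": [[1,0,0,0,1],[1,0,0,0,1],[1,0,0,0,1],[1,0,0,0,1],[1,0,0,0,1],[0,0,0,0,1]]}}

```text
t: 22.9
eef_pos: [426.3, 148.6, 147.7]
tcp_rot: [3.141, 0.006, 3.123]
ft_force: [8.1, -1.1, -3.4]
opening: 0.478
grip_force: 30.0
```

```bash
python3 -c "
from h import *
both()"
```

```text
[426.30123505 148.64762315 147.73119743] [ 8.1 -1.1 -3.4] [3.141 0.006 3.123]
blobs [(116, [418.2, 198.9], [412, 192, 14, 14]), (37, [425.4, 180.0], [418, 178, 15, 5])] top rel 1.7 33.9 label rel 33.0 -4.5 tilt 15.7
rows 257.5 256.5 75
edge rel -8.459046829548868 tilt 15.808663810576137
```

Request:
{"method": "carry_out", "body": {"motion": [[0.5,0,0,0,1],[0.5,0,0,0,1],[-10,0,0,0,1],[0,0,-25,0,1],[0,0,-35,0,1],[-20,-20,-10,0,1],[-20,-40,0,0,1],[-20,-40,0,0,1],[-20,-40,0,0,1],[0,-40,0,0,1],[0,-40,0,0,1],[0,0,0,0,1]]}}

```text
t: 24.2
eef_pos: [509.0, -76.8, 216.6]
tcp_rot: [-3.141, -0.001, 3.119]
ft_force: [0.7, 1.2, -1.4]
opening: 0.479
grip_force: 30.0
```

```bash
python3 - <<'E'
from h import *
c=snap("wrist"); g=cv2.cvtColor(c["color"],cv2.COLOR_RGB2GRAY)[215:262,300:341].mean(1).round(0); print(env.state()["eef_pos"],g.tolist(),edge(c))
i=np.argmin(np.diff(g[:26])); print(i)
t=snap("top")
# plate edges -> stand yaw (z=8), sub-pixel by gradient along rows
G=cv2.cvtColor(t["color"],cv2.COLOR_RGB2GRAY).astype(float); E={"l":[],"r":[]}
for r in range(172,214,2):
    for k,(a,b) in dict(l=(364,384),r=(400,420)).items():
        d=np.abs(np.diff(cv2.GaussianBlur(G,(3,3),0)[r,a:b])); j=np.argmax(d); 
        q=d[max(j-1,0):j+2]; E[k].append((a+max(j-1,0)+np.arange(len(q))@q/q.sum()+.5,r))
for k in E:
    P=onz(t,E[k],8)[:,:2].astype(np.float32); v=cv2.fitLine(P,cv2.DIST_HUBER,0,.01,.01).ravel(); print(k,"angle",np.degrees(np.arctan2(v[1],v[0])),v[2:], np.array(E[k])[:,0].round(1).tolist())
E
```

```text
[508.81375952 -74.90602605 216.61443891] [213.0, 209.0, 208.0, 207.0, 205.0, 207.0, 212.0, 209.0, 230.0, 234.0, 232.0, 232.0, 233.0, 234.0, 234.0, 234.0, 234.0, 235.0, 234.0, 233.0, 236.0, 233.0, 196.0, 65.0, 81.0, 84.0, 84.0, 85.0, 85.0, 84.0, 82.0, 85.0, 132.0, 164.0, 178.0, 184.0, 183.0, 183.0, 182.0, 183.0, 184.0, 182.0, 137.0, 125.0, 124.0, 124.0, 124.0] (np.float64(256.5), np.int64(75))
22
l angle -6.623809 [ 681.9811 -213.3235] [373.7, 373.7, 373.7, 373.7, 373.5, 373.3, 372.6, 372.6, 372.6, 372.6, 372.4, 372.3, 371.7, 371.6, 371.7, 371.5, 371.3, 367.6, 367.7, 368.4, 368.5]
r angle -4.5029078 [ 663.0468  -343.88727] [409.3, 409.6, 409.6, 418.4, 410.7, 410.6, 410.8, 410.8, 410.8, 410.6, 410.5, 410.4, 409.6, 409.7, 409.8, 409.7, 409.7, 409.5, 408.7, 408.7, 408.8]
```

```bash
python3 - <<'E'
from h import *
solve(237.3,246.2); solve(237.3,245.8); solve(237.0,246.5)
t=snap("top")
L=[(x,172+2*i) for i,x in enumerate([373.7,373.7,373.7,373.7,373.5,373.3,372.6,372.6,372.6,372.6,372.4,372.3,371.7,371.6,371.7,371.5,371.3])]
Rr=[(x,180+2*i) for i,x in enumerate([410.7,410.6,410.8,410.8,410.8,410.6,410.5,410.4,409.6,409.7,409.8,409.7,409.7,409.5,408.7,408.7,408.8])]
for q in (L,Rr):
    P=onz(t,q,8)[:,:2].astype(np.float32); v=cv2.fitLine(P,cv2.DIST_HUBER,0,.01,.01).ravel(); b=v[1]/v[0]
    print(np.degrees(np.arctan(b)),"y at x=555:",v[3]+b*(555-v[2]),"at 700",v[3]+b*(700-v[2]))
E
```

```text
zg 70.6 tilt 19.78 dx 13.48 label tool [-40.6  -0.    5.4] patch row [320.1 257.2]
zg 70.6 tilt 19.9 dx 13.32 label tool [-40.5   0.    5.3] patch row [320.1 256.8]
zg 70.6 tilt 19.54 dx 13.54 label tool [-40.6   0.    5.5] patch row [320.1 257.5]
-5.4126077 y at x=555: -201.82861 at 700 -215.56734
-5.6819906 y at x=555: -333.6261 at 700 -348.053
```

Request:
{"method": "carry_out", "body": {"motion": [[-2,-30,2,0,1],[-2,-40,2,0,1],[-2,-40,2,0,1],[-2,-40,2,0,1],[-2,-30,2,0,1],[0,-8,2,2,1],[0,0,0,2.3,1],[0,0,0,0,1],[0,0,0,0,1]]}}

```text
t: 25.4
eef_pos: [515.7, -260.0, 204.8]
tcp_rot: [3.141, -0.0, 3.05]
ft_force: [-0.2, 1.0, -0.3]
opening: 0.482
grip_force: 30.0
```

```bash
python3 - <<'E'
from h import *
s=env.state(); T=s["eef_pos"]; print(T,s["tcp_rot"]); R=Ro.from_euler('xyz',s["tcp_rot"]).as_matrix(); scene_tilt(s)
print("want move in tool",R.T@(np.array([555,-267,200])-(T+R@[-40.6,0,5.0])))
c=snap("wrist"); g=cv2.cvtColor(c["color"],cv2.COLOR_RGB2GRAY)[228:262,305:336].mean(1).round(0); print(g.tolist())
sc=snap("scene"); x,y=proj(sc,[[555,-267,200]])[0].astype(int); print("expect px",proj(sc,[[555,-267,200]]))
m=mask(sc,(3,110,70),(18,255,255),(x-25,y-40,x+25,y+25)); print(blobs(m,4))
m=mask(sc,(0,60,60),(8,255,255),(255,195,295,225))|mask(sc,(170,60,60),(180,255,255),(255,195,295,225))
p=np.argwhere(m)[:,::-1]; print("ringS",cv2.minEnclosingCircle(onz(sc,p,8)[:,:2].astype(np.float32)))
for nm,lo,hi in (("blue",(100,120,60),(130,255,255)),("green",(50,120,60),(85,255,255))): print(nm,blobs(mask(sc,lo,hi,(410,200,510,290)),15))
E
```

```text
[ 515.69246247 -259.99559542  204.76042383] [ 3.14130174e+00 -1.15877926e-04  3.04974874e+00]Traceback (most recent call last):
  File "<stdin>", line 2, in <module>
  File "h.py", line 93, in scene_tilt
    lo=np.min([b[2][:2] for b in rest],0); hi=np.max([np.add(b[2][:2],b[2][2:]) for b in rest],0); e=(lo+hi-1)/2
    return _wrapreduction(a, np.minimum, 'min', axis, None, out,
                          keepdims=keepdims, initial=initial, where=where)
    return ufunc.reduce(obj, axis, dtype, out, **passkwargs)
           ~~~~~~~~~~~~^^^^^^^^^^^^^^^^^^^^^^^^^^^^^^^^^^^^^
ValueError: zero-size array to reduction operation minimum which has no identity
```

```bash
python3 - <<'E'
from h import *
s=env.state(); T=s["eef_pos"]; print(T,s["tcp_rot"]); R=Ro.from_euler('xyz',s["tcp_rot"]).as_matrix()
print("want move in tool",R.T@(np.array([555,-267,200])-(T+R@[-40.6,0,5.0])))
c=snap("wrist"); g=cv2.cvtColor(c["color"],cv2.COLOR_RGB2GRAY)[228:262,305:336].mean(1).round(0); print(g.tolist())
sc=snap("scene"); lab=T+R@[-40.6,0,5.0]; q=proj(sc,[lab])[0]; x,y=q.astype(int); print("label expected",lab,q)
for b in blobs(mask(sc,(3,110,70),(18,255,255),(x-25,y-40,x+25,y+25)),4): print(b)
m=mask(sc,(0,60,60),(8,255,255),(255,195,295,225))|mask(sc,(170,60,60),(180,255,255),(255,195,295,225))
p=np.argwhere(m)[:,::-1]; print("ringS",cv2.minEnclosingCircle(onz(sc,p,8)[:,:2].astype(np.float32)))
for nm,lo,hi in (("blue",(100,120,60),(130,255,255)),("green",(50,120,60),(85,255,255))): print(nm,blobs(mask(sc,lo,hi,(410,200,510,290)),15))
E
```

```text
[ 515.70959669 -260.1266072   204.83249919] [3.14143577e+00 2.82186804e-05 3.04976656e+00]
want move in tool [ 0.84499549 -3.24237718 -0.16688758]
[122.0, 144.0, 148.0, 147.0, 151.0, 173.0, 174.0, 175.0, 170.0, 145.0, 75.0, 84.0, 86.0, 86.0, 85.0, 85.0, 85.0, 83.0, 87.0, 134.0, 166.0, 180.0, 186.0, 184.0, 184.0, 184.0, 185.0, 187.0, 183.0, 131.0, 119.0, 120.0, 121.0, 121.0]
label expected [ 556.13875912 -263.84874116  199.83364493] [266.73564462 154.10754964]
(69, [267.0, 152.9], [263, 147, 9, 13])
(18, [274.8, 136.8], [269, 135, 11, 4])
(7, [262.3, 114.7], [260, 114, 6, 2])
ringS ((553.1170654296875, -266.808837890625), 24.456567764282227)
blue [(138, [484.6, 238.2], [476, 233, 18, 11]), (106, [479.2, 260.5], [471, 255, 17, 12])]
green [(94, [438.9, 224.1], [431, 220, 17, 10])]
```

Request:
{"method": "carry_out", "body": {"motion": [[0.8,-3.2,1,0.2,1],[0,0,0,0,1],[0,0,0,0,1],[0,0,0,0,1],[0,0,0,0,1],[0,0,0,0,1]]}}

```text
t: 26.15
eef_pos: [514.4, -264.3, 203.7]
tcp_rot: [3.141, 0.0, 3.044]
ft_force: [0.1, 0.1, -1.6]
opening: 0.481
grip_force: 30.0
```

```bash
python3 - <<'E'
from h import *
s=env.state(); T=s["eef_pos"]; R=Ro.from_euler('xyz',s["tcp_rot"]).as_matrix()
print(T,s["tcp_rot"],s["qvel"].round(3),s["grip_force"],"label",T+R@[-40.6,0,4.5])
solve(237.4,246.2)
sc=snap("scene"); w=snap("top")
b=blobs(mask(sc,(100,60,40),(130,255,255),(340,160,380,225)),1); print("stylus band scene",b[:2], proj(sc,[[427,-35,148],[427,-35,70]]))
E
```

```text
[ 514.37499173 -264.26502518  203.70496903] [3.14149627e+00 2.69573737e-05 3.04424669e+00] [-0.     0.002 -0.    -0.    -0.001  0.   ] 29.999822080135345 label [ 554.78293886 -268.21061233  199.20606352]
zg 70.6 tilt 19.83 dx 13.5 label tool [-40.7  -0.    5.4] patch row [320.1 257.2]
stylus band scene [(13, [360.4, 196.2], [359, 195, 4, 4])] [[360.90706539 172.74274158]
 [359.8933952  196.26701119]]
```

Label is at about (554.8,-268.2,199) against the focus (555,-267,200). Tilt is 19.8°, the arm is still, the stylus is standing, and the others are in the pan. One small y trim, then I hand in.

Request:
{"method": "carry_out", "body": {"motion": [[0,1,0,0,1],[0,0,0,0,1],[0,0,0,0,1],[0,0,0,0,1],[0,0,0,0,1]]}}

```text
t: 26.8
eef_pos: [514.5, -263.3, 203.7]
tcp_rot: [3.142, 0.0, 3.044]
ft_force: [-0.8, 0.0, -1.1]
opening: 0.479
grip_force: 30.0
```

```bash
python3 -c "
from cell import env
print(env.state()['eef_pos']); print(env.job_done())"
```

```text
[ 514.51033716 -263.27031993  203.71954508]
the job is handed in; nothing more can be done
None
```

I handed the job in at 26.8 s: the tare key was pressed fully down with the stylus, the stylus is back in its holder, and the orange carton is held with its label about 1 mm from the focus point, leaning back about 19.8° by my measurement (no verdict was returned).

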